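Stack and close the glaze sample trays

TASK

Put the glaze sample trays away as one closed stack: set the orange tray on the blue tray with the chamfered corners matched so that its skirt drops fully over the blue tray's rim, then put the white lid on the orange tray in the same way. Leave the blue tray where it stands, leave the blue beaker and the white spindle sample behind it alone, and let go of the stack.

Things in the scene. Friction and masses are not known exactly. Their poses are not given: they have to be found in the camera images.
- base_tray_mid (a point): Blue open sample tray, loose on the bench, 0.5 kg, small discs fixed in it. 94 mm long (x) by 64 wide (y), 52 tall. Bottom: skirt 14 mm high, 2.5 mm wall, hollow below, then a flat ledge at 16.5 mm. Above it the body is 86 x 56 mm, straight to 47 mm, then a lip leaning 3 mm inward up to 52 mm. This point: its centre, 26 mm above its bottom; z up.
- base_tray_key (a point): Middle of the blue tray's chamfered end: 47 mm from base_tray_mid along the tray's +x, same height. On all three parts the two corners at this end are cut at 45 degrees (16 mm legs) and a small black mark is on the end face; the corners of the other end are square.
- mid_tray_mid (a point): Orange open sample tray, about 0.18 kg, shaped exactly like the blue one (94 x 64 x 52 mm). This point: its centre, 26 mm above its bottom edge; z up. Graspable across its 56 mm wide body (own y), straight from 9.5 mm below this point (the ledge) to 21 mm above it.
- mid_tray_key (a point): Middle of the orange tray's chamfered end: 47 mm from mid_tray_mid along the tray's +x, same height. A tray or lid seats only with its chamfered end over that of the tray below; turned round it stays up on the rim.
- mid_tray: The orange tray; origin at the centre of its bottom, 26 mm below mid_tray_mid. Its skirt slips over the body of the tray below (1.5 mm play per side) until the skirt's ceiling, 14 mm above its bottom, rests on the lip: seated, it is 38 mm higher than the blue tray.
- lid_mid (a point): White lid lying skirt down, about 0.1 kg, 94 mm (x) by 64 mm (y): skirt 14 mm high, 2.5 mm wall, hollow below; flat top at 16.5 mm; along its middle a grey grip rib 50 mm long (x), 12 mm wide (y), 24 mm high, top at 40.5 mm. This point: centre of the rib, 28.5 mm above the lid's bottom; z up.
- lid_key (a point): Middle of the lid's chamfered end: 47 mm from lid_mid along the lid's +x, same height.
- lid: The lid; origin at the centre of its bottom, 28.5 mm below lid_mid. It slips over a tray's rim as a tray does (1.5 mm play per side); seated, its bottom is 38 mm above that tray's bottom and lid_mid is 40.5 mm above the tray's centre point.
- beaker: Blue beaker, 74 mm wide, 91 mm tall, a loose bystander behind the work area; origin at the centre of its foot.
- spindle_part_5: White turned spindle sample, 57 mm wide, 100 mm tall, a loose bystander behind the work area; origin at the centre of its foot.
There are look-alikes about, which are no part of the job. Several things have the shape of the mid_tray; the one meant has the colours described above. Of the things shaped like the lid, the white one is meant.

How it is judged:
On the way, in this order (a step that is already met when the one before it is completed fails the run):
1. the orange tray is seated on the blue tray, chamfers matched (z of mid_tray_mid in the frame of base_tray_mid between 0.035 and 0.041 m and horizontal distance between mid_tray_mid and base_tray_mid below 0.005 m and horizontal distance between mid_tray_key and base_tray_key below 0.008 m and angle between mid_tray_mid's own z axis and vertical below 0.06 rad), for 0.2 s.
2. the lid is seated on the orange tray, chamfers matched (all of step 1 and z of lid_mid in the frame of mid_tray_mid between 0.0375 and 0.0435 m and horizontal distance between lid_mid and mid_tray_mid below 0.005 m and horizontal distance between lid_key and mid_tray_key below 0.008 m and angle between lid_mid's own z axis and vertical below 0.06 rad), for 0.2 s.
At the end, for the whole second after the job is handed in: The blue tray stands level on the bench within 40 mm of where it was; the orange tray sits fully down on it and the lid fully down on the orange tray (height within 3 mm of seated, centres within 5 mm, chamfered ends on the same side and within 8 mm, tilt under 0.06 rad); all at rest (all of step 2 and angle between base_tray_mid's own z axis and vertical below 0.06 rad and height (world z) of base_tray_mid below 0.03 m and distance of base_tray_mid from where it was at the start of the episode below 0.04 m and linear speed of each of mid_tray, lid below 0.02 m/s); the robot touches nothing.
It fails at once if the beaker or the spindle sample is shifted by more than 30 mm or tipped (distance of any of beaker, spindle_part_5 from where it was at the start of the episode above 0.03 m or angle between any of beaker, spindle_part_5's own z axis and vertical above 0.35 rad).
It also fails if it takes over 61 s, if anything falls off the work surface, if the arm or the gripper's body presses on something with over 40 N, if the wrist force passes 120 N, or if a joint passes its speed limit or range.

ROBOT

A 6-joint arm with a two-finger parallel gripper is mounted at the origin on a cart in front of the work surface, level with it; the furniture and walls round the work are solid. World frame = base frame: x ahead of the robot, y to its left, z up, the work surface at z = 0. Lengths are in m, angles in rad, forces in N, time in s.
With the tool pointing down it reaches from about 0.375 to 0.975 m from the base axis. Payload 3.8 kg.
Tool frame: the origin (TCP) lies on the centre line of the jaws, within the pads' length; the fingertips stand 8 mm ahead of it and the grasp point (between the pads) lies 11 mm behind it; z points along the fingers, y is the line along which they close (so a half turn about z gives the same grasp; the last joint's range is limited). The gripper opens to 85 mm and grips with 20 to 120 N. Pads are 22 mm wide; open, the fingers measure 114 mm over their backs; the gripper's body (76 mm by 85 mm) begins 54 mm behind the grasp point. The pads swing forward as they close: fully open they stand 13 mm farther back than shut.
Start: joints at [-1.167, 0.264, 1.604, -0, 1.274, -0.037], TCP at [0.288, -0.61, 0.239] pointing down, gripper open.
Joint ranges: [-2.63, 2.63], [-0.94, 2.18], [0.31, 2.57], [-1.31, 4.45], [0, 2.66], [-2.55, 2.55]. Speed limits (rad/s): [2.57, 2.57, 3.14, 3.14, 3.14, 3.14].

INTERFACE

Orientations are given as [roll, pitch, yaw] about the fixed x, y, z axes, in that order (R = Rz(yaw) Ry(pitch) Rx(roll)).
In Python, from station import r gives the robot as it stands. The module is installed in compiled form; this text tells all that it offers.
- The arm moves only by the tool servo_tool, never from a script. Its arguments are lists of equal length, an entry for each row: "fingers": the finger opening in mm, from 0 to 85.4; "delta_pos": the shift along the tool's x, y, z each as a share of 0.04 m, from -1 to 1, a list of three; "delta_rot": the turn, a rotation vector about the tool's x, y, z each as a share of 10 degrees, from -1 to 1, a list of three. In form: {"fingers": [fingers, ...], "delta_pos": [[tx, ty, tz], ...], "delta_rot": [[ax, ay, az], ...]}. A call has 1 to 5 rows; each row shifts and turns the commanded pose from where the row before left it, along the tool's axes as they then stand; what a row does not reach is not made up. A row lasts 1/8 s, in which the tool goes at most 62.5 mm and 10.7 degrees, less where a joint would pass 70% of its speed; a pose out of reach is approached as far as the arm can. A call with a number of a shift or a turn outside -1 to 1 is refused whole. A call with a gripper value outside its range is refused whole. The fingers move at their own pace and stop on an object; "newtons" is the grip in N (left out, the last holds). Time passes only in rows, so rows that do not move let the fingers close. It gives the time, the measured TCP pose, the force, the opening and the grip force at its end, in the units of the state.
- r.get_state(): the state, without advancing time (a new reading comes with each control period).
- r.get_image(name): name is "side" or "top" or "wrist"; returns a dict with "frame" (480x640x3 uint8, red, green, blue), "vfov" (degrees; the focal length in pixels is half the picture's height over the tangent of half this angle, whatever the lens; pixels are square), "cx", "cy" (the principal point, pixels), "k1" (the pictures are not rectified: a ray, as slopes to the right and down, at radius r is drawn at 1 + k1 r^2 times it, then the intrinsics apply), "world_to_cam" (4x4, takes a point from world to camera coordinates). Camera axes: x right, y down, z forward; pixel columns grow to the right and rows downward; lengths in m; the calibration is good to about 2 mm. A picture is of the moment at which its call begins. There is no depth.
- r.job_done(): hands the job in; it is judged then, once.
Trained networks look in a picture, given as the dict that the camera call returned (one of the last four; its "shot" number tells which), for a name from the list of things; names that differ only in an ending like _2 or _b are one class to them, and where a whole thing is asked for, a point or a joint stands for the part that bears it (a point fixed in the world has none). Each returns a list of dicts, best first, with "p" (0 to 1); they miss things now and then, are a little off and sometimes report something else, mostly with a low value. They report only what shows in the picture. A call takes as long as a camera call. They do not tell look-alikes from the thing itself.
- r.search_frame(picture, name): "extent" ([left, top, right, bottom] in pixels, round what is visible of it).
- r.pinpoint(picture, name): "position" ([column, row] in pixels: a listed point, or the origin of a listed thing).
The state is a dict: "t": time; "q": joint angles; "joint_vel": joint speeds; "joint_efforts": joint torques, N m; "ee_pos": TCP position; "ee_rot": TCP orientation; "contact_force": force on the tool from outside, world axes, zero at the start; "wrist_torque": the same for the moment, N m; "opening": opening from 0.0 (shut) to 1.0 (fully open); "gripper_force": force on a finger pad.
Only numpy, scipy, OpenCV 4.12 (cv2) and the standard library are available. Lean on these libraries where they do the work, as an engineer would, in place of code of your own. Each camera call takes 0.05 s, during which the arm holds its last target. There are 200 camera calls.

## Working session

There is one attempt and no reset: what is moved stays moved. The work goes in short steps, Python scripts to look and compute and a tool call to move; the robot and the scene stay as the last step left them, time stands still between calls to the robot, and variables do not carry over. Pictures are saved under pics/ and viewed, at most 10 in all, crops included, and the job is handed in when it is done.

Besides the shell and the picture viewer there is one more tool, called after ">>>" by a JSON object that holds its "fn" and its "kwargs", one argument or row to a line. servo_tool: Moves the arm, as the interface text tells. Its arguments: {"type":"object","properties":{"fingers":{"type":"array"},"delta_pos":{"type":"array"},"delta_rot":{"type":"array"},"newtons":{"type":"number"}},"required":["fingers","delta_pos","delta_rot"]}

```bash
mkdir -p pics; cat > h.py <<'E'
import numpy as np, cv2
from station import r
from scipy.spatial.transform import Rotation as Ro
def ray(p,uv):
    f=240/np.tan(np.radians(p["vfov"])/2)
    d=np.array([(uv[0]-p["cx"])/f,(uv[1]-p["cy"])/f]); u=d.copy()
    for _ in range(30): u=d/(1+p["k1"]*(u@u))
    T=np.array(p["world_to_cam"]); R=T[:3,:3]; c=-R.T@T[:3,3]
    return c,R.T@np.array([u[0],u[1],1])
def atz(p,uv,z):
    c,d=ray(p,uv); return c+d*(z-c[2])/d[2]
def proj(p,X):
    T=np.array(p["world_to_cam"]); x=T[:3,:3]@np.array(X)+T[:3,3]; u=x[:2]/x[2]
    f=240/np.tan(np.radians(p["vfov"])/2)
    return u*(1+p["k1"]*(u@u))*f+[p["cx"],p["cy"]]
def save(p,n): cv2.imwrite("pics/"+n+".png",p["frame"][:,:,::-1])
E
cat > a.py <<'E'
from h import *
Z=dict(base_tray_mid=.026,base_tray_key=.026,mid_tray_mid=.026,mid_tray_key=.026,lid_mid=.0285,lid_key=.0285)
for n in ["top","side"]:
    p=r.get_image(n); save(p,n+"0")
    c,d=ray(p,(320,240)); print(n,c.round(3),d.round(2))
    for k,z in Z.items():
        for q in r.pinpoint(p,k)[:5]:
            print(k,round(q["p"],2),np.round(q["position"]),atz(p,q["position"],z).round(4))
print(r.get_state())
E
python3 a.py
```

```text
top [0.316 0.078 1.391] [ 0.15 -0.05 -0.99]
base_tray_mid 0.74 [320. 258.] [0.4811 0.0032 0.026 ]
base_tray_mid 0.2 [318. 241.] [0.5197 0.009  0.026 ]
base_tray_key 0.57 [315. 240.] [0.5233 0.0149 0.026 ]
mid_tray_mid 0.75 [227. 271.] [0.4516 0.2116 0.026 ]
mid_tray_mid 0.71 [154. 279.] [0.4325 0.3711 0.026 ]
mid_tray_key 0.65 [146. 256.] [0.4832 0.3907 0.026 ]
mid_tray_key 0.61 [205. 280.] [0.4313 0.2589 0.026 ]
lid_mid 0.94 [426. 257.] [ 0.4844 -0.2368  0.0285]
lid_mid 0.6 [480. 289.] [ 0.4125 -0.3595  0.0285]
lid_mid 0.25 [291. 184.] [0.6506 0.0709 0.0285]
lid_key 0.92 [444. 251.] [ 0.4986 -0.2782  0.0285]
lid_key 0.62 [464. 303.] [ 0.3825 -0.3216  0.0285]
side [0.995 0.799 1.421] [-0.26 -0.48 -0.84]
base_tray_mid 0.7 [347. 228.] [0.4839 0.0014 0.026 ]
base_tray_key 0.58 [336. 238.] [0.5255 0.0126 0.026 ]
mid_tray_mid 0.6 [437. 324.] [0.4424 0.3599 0.026 ]
mid_tray_key 0.95 [416. 295.] [0.4402 0.2653 0.026 ]
mid_tray_key 0.75 [430. 340.] [0.4827 0.3839 0.026 ]
lid_mid 0.96 [302. 172.] [ 0.4949 -0.2293  0.0285]
lid_mid 0.75 [300. 131.] [ 0.4225 -0.3727  0.0285]
lid_key 0.94 [318. 138.] [ 0.3886 -0.3217  0.0285]
lid_key 0.9 [289. 166.] [ 0.5137 -0.2695  0.0285]
{'t': 0.7, 'q': array([-1.16689370e+00,  2.63831783e-01,  1.60395150e+00, -8.99885253e-06,
        1.27369226e+00, -3.69305371e-02]), 'joint_vel': array([ 4.61921835e-04,  4.21117691e-04, -2.22717761e-03,  1.99158954e-04,
        5.71184231e-04,  5.21193172e-05]), 'joint_efforts': array([ 3.92591564e-04, -5.14837110e+01, -3.67612267e+01,  8.57904774e-05,
        4.73572891e-04, -7.39016400e-06]), 'ee_pos': array([ 0.28800387, -0.61049944,  0.23935197]), 'ee_rot': array([3.14147595e+00, 1.29227584e-05, 4.40835794e-01]), 'contact_force': array([ 0.08463557, -0.82294285, -0.24686305]), 'wrist_torque': array([ 0.00646009, -0.09364367,  0.04729708]), 'gripper_force': 0.0, 'opening': 1.0019614983647427}
```

View pics/top0.png

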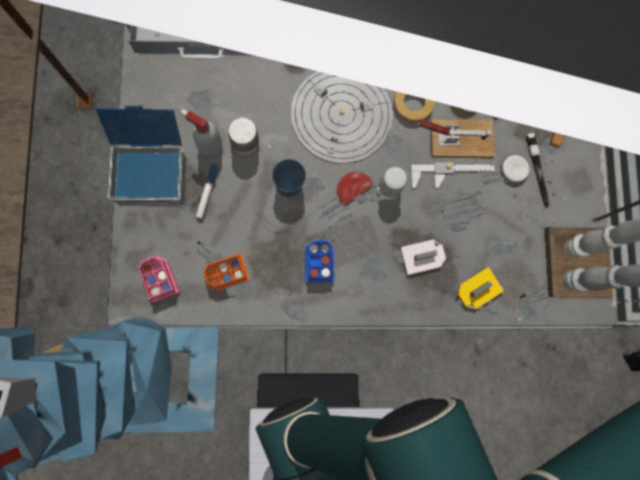

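View pics/side0.png

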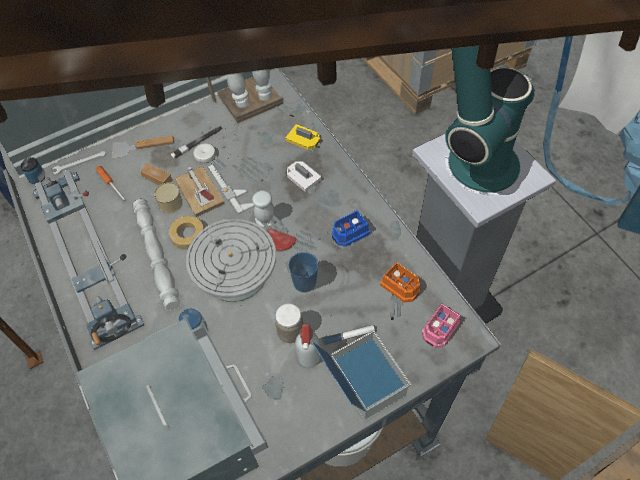

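The top view shows the blue tray at about (320,260), orange at (227,271) and white lid at (424,257). The pink tray (158,279) and yellow lid (480,289) are the look-alikes. The side view agrees on the positions. I'll fly past the lid with the tool turning to about 108°.

```bash
cat > plan.py <<'E'
import sys
from h import *
# x y z psi_deg [nrows]  : rows from the measured pose to the target
def plan(x,y,z,psi,n=None):
    s=r.get_state(); p=np.array(s["ee_pos"]); R=Ro.from_euler("xyz",s["ee_rot"])
    T=np.array([x,y,z]); G=Ro.from_euler("xyz",[np.pi,0,np.radians(psi)])
    rv=(R.inv()*G).as_rotvec()
    if n is None: n=int(np.ceil(max(np.linalg.norm(T-p)/.05,np.degrees(np.abs(rv)).max()/9.9,1)))
    print("t",round(s["t"],2),"n",n)
    P=[];Q=[]
    for i in range(n):
        d=np.round(R.inv().apply((T-p)/(n-i))/.04,2); a=np.round(np.degrees((R.inv()*G).as_rotvec()/(n-i))/10,2)
        d=np.clip(d,-1,1)
        P.append((d+0).tolist());Q.append((a+0).tolist())
        p=p+R.apply(d*.04); R=R*Ro.from_rotvec(np.radians(a*10))
    for i in range(0,n,5): print(P[i:i+5],Q[i:i+5])
if __name__=="__main__":
    a=[float(v) for v in sys.argv[1:]]
    plan(*a[:4],int(a[4]) if len(a)>4 else None)
E
python3 plan.py .46 -.236 .25 108
```

```text
t 0.7 n 9
[[0.88, -0.74, -0.03], [0.98, -0.59, -0.03], [1.0, -0.42, -0.03], [1.0, -0.25, -0.03], [1.0, -0.06, -0.03]] [[0.0, 0.0, -0.92], [0.0, 0.0, -0.92], [0.0, 0.0, -0.92], [0.0, 0.0, -0.92], [0.0, 0.0, -0.92]]
[[1.0, 0.14, -0.03], [1.0, 0.34, -0.03], [1.0, 0.56, -0.03], [1.0, 0.81, -0.03]] [[0.0, 0.0, -0.92], [0.0, 0.0, -0.92], [0.0, 0.0, -0.92], [0.0, 0.0, -0.91]]
```

>>> {"fn": "servo_tool", "kwargs": {
  "fingers": [85,85,85,85,85],
  "delta_pos": [
    [0.88,-0.74,0],
    [0.98,-0.59,0],
    [1.0,-0.42,0],
    [1.0,-0.25,0],
    [1.0,-0.06,0]
  ],
  "delta_rot": [
    [0,0,-0.92],
    [0,0,-0.92],
    [0,0,-0.92],
    [0,0,-0.92],
    [0,0,-0.92]
  ]
}}

```text
t: 1.32
ee_pos: [0.3767, -0.4116, 0.2395]
ee_rot: [3.141, 0.0, 1.249]
contact_force: [0.2, 0.5, -0.1]
opening: 0.997
gripper_force: 0.0
```

>>> {"fn": "servo_tool", "kwargs": {
  "fingers": [85,85,85,85,85],
  "delta_pos": [
    [1.0,0.14,0],
    [1.0,0.34,0],
    [1.0,0.56,0],
    [1.0,0.81,0],
    [0,0,0]
  ],
  "delta_rot": [
    [0,0,-0.92],
    [0,0,-0.92],
    [0,0,-0.92],
    [0,0,-0.92],
    [0,0,0]
  ]
}}

```text
t: 1.95
ee_pos: [0.4644, -0.2526, 0.2395]
ee_rot: [3.141, -0.0, 1.891]
contact_force: [-0.5, -0.2, -0.6]
opening: 0.995
gripper_force: 0.0
```

```bash
cat > w.py <<'E'
import sys
from h import *
name,z=sys.argv[1],float(sys.argv[2])
p=r.get_image("wrist")
if len(sys.argv)>3: save(p,sys.argv[3])
s=r.get_state(); print(round(s["t"],2),s["ee_pos"].round(4),s["ee_rot"].round(4)); c,d=ray(p,(320,240)); print(c.round(3),d.round(2))
L={}
for k in ("_mid","_key"):
    for q in r.pinpoint(p,name+k)[:3]:
        X=atz(p,q["position"],z); L.setdefault(k,X); print(k,round(q["p"],2),np.round(q["position"]),X.round(4))
if len(L)==2:
    v=L["_key"]-L["_mid"]; print("len",np.linalg.norm(v[:2]).round(4),"yaw",np.degrees(np.arctan2(v[1],v[0])).round(1))
E
python3 w.py lid .0285 w1; python3 plan.py .46 .0 .25 108
```

```text
2.0 [ 0.4636 -0.2541  0.2395] [3.1416e+00 5.0000e-04 1.8883e+00]
[ 0.443 -0.191  0.373] [ 0.1  -0.25 -0.96]
_mid 0.91 [347. 197.] [ 0.4908 -0.2337  0.0285]
_mid 0.86 [235. 292.] [ 0.4147 -0.3616  0.0285]
_mid 0.2 [514. 171.] [ 0.6337 -0.1598  0.0285]
_key 0.95 [223. 251.] [ 0.3916 -0.3231  0.0285]
_key 0.93 [336. 245.] [ 0.4969 -0.282   0.0285]
len 0.1336 yaw -138.0
t 2.1 n 6
[[1.0, 0.32, -0.04], [1.0, 0.32, -0.05], [1.0, 0.32, -0.04], [1.0, 0.32, -0.05], [1.0, 0.31, -0.04]] [[0.0, 0.0, 0.0], [0.0, 0.0, 0.0], [0.0, 0.0, 0.0], [0.0, 0.0, 0.0], [0.0, 0.0, 0.0]]
[[1.0, 0.32, -0.05]] [[0.0, 0.0, 0.0]]
```

Lid: centre about (0.491,-0.234), yaw about -83°, key length 49 mm, which is plausible. On to the blue tray.

>>> {"fn": "servo_tool", "kwargs": {
  "fingers": [85,85,85,85,85],
  "delta_pos": [
    [1.0,0.32,0],
    [1.0,0.32,0],
    [1.0,0.32,0],
    [1.0,0.32,0],
    [1.0,0.32,0]
  ],
  "delta_rot": [
    [0,0,0],
    [0,0,0],
    [0,0,0],
    [0,0,0],
    [0,0,0]
  ]
}}

```text
t: 2.72
ee_pos: [0.4617, -0.0456, 0.2394]
ee_rot: [3.141, 0.001, 1.882]
contact_force: [0.6, 0.3, 0.3]
opening: 0.997
gripper_force: 0.0
```

>>> {"fn": "servo_tool", "kwargs": {
  "fingers": [85,85],
  "delta_pos": [
    [1.0,0.32,0],
    [0,0,0]
  ],
  "delta_rot": [
    [0,0,0],
    [0,0,0]
  ]
}}

```text
t: 2.98
ee_pos: [0.4615, -0.0026, 0.2394]
ee_rot: [3.141, -0.0, 1.887]
contact_force: [1.1, 0.7, 0.1]
opening: 0.993
gripper_force: 0.0
```

```bash
python3 w.py base_tray .026 w2; python3 plan.py .45 .18 .25 108
```

```text
3.02 [ 0.4617 -0.0037  0.2394] [-3.1416e+00  8.0000e-04  1.8863e+00]
[0.44  0.059 0.373] [ 0.1  -0.25 -0.96]
_mid 0.79 [334. 205.] [0.4786 0.0051 0.026 ]
_mid 0.43 [277. 406.] [ 0.4928 -0.236   0.026 ]
_key 0.68 [375. 219.] [0.522  0.0041 0.026 ]
len 0.0433 yaw -1.4
t 3.12 n 4
[[1.0, 0.29, -0.07], [1.0, 0.28, -0.07], [1.0, 0.29, -0.07], [1.0, 0.28, -0.06]] [[0.0, 0.0, 0.0], [0.0, 0.0, 0.0], [0.0, 0.0, 0.0], [0.0, 0.0, 0.0]]
```

View pics/w2.png

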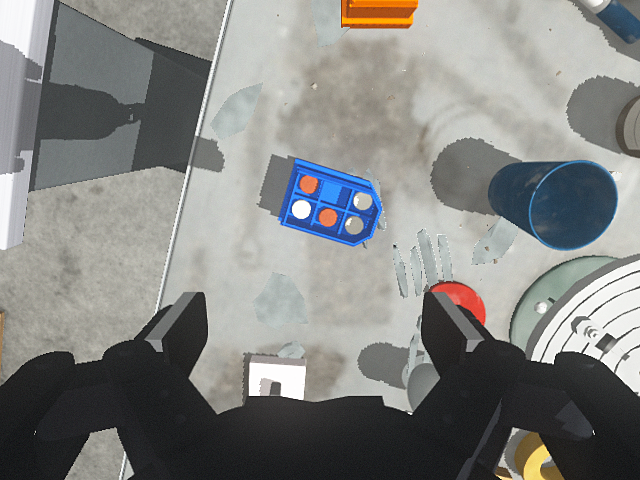

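The wrist view shows the blue tray at (330,200) with its chamfered end to the right, the orange tray at the top edge, the beaker at (555,200) and the white lid at (275,375). I'll fit the known tray outline to the colour mask to get a precise pose.

```bash
cat > fit.py <<'E'
import sys
from h import *
from scipy.optimize import minimize
def octo(L,W,c,z):
    a,b=L/2,W/2
    return [(-a,-b,z),(a-c,-b,z),(a,-b+c,z),(a,b-c,z),(a-c,b,z),(-a,b,z)]
SK=octo(.094,.064,.016,0)+octo(.094,.064,.016,.0165)
BO=octo(.086,.056,.0137,.0165)+octo(.086,.056,.0137,.047)+octo(.080,.050,.012,.052)
RIB=[(x,y,z) for x in(-.025,.025) for y in(-.006,.006) for z in(.0165,.0405)]
HS={"blue":((108,120,60),(125,255,255)),"orange":((4,150,90),(16,255,255)),"white":((0,0,215),(180,30,255))}
def fit(p,col,x,y,yaw,zb=0.):
    hulls=[SK,RIB] if col=="white" else [SK,BO]
    hsv=cv2.cvtColor(p["frame"],cv2.COLOR_RGB2HSV); m=cv2.inRange(hsv,*HS[col])
    m=cv2.morphologyEx(m,cv2.MORPH_CLOSE,np.ones((5,5)))
    cs,_=cv2.findContours(m,cv2.RETR_EXTERNAL,cv2.CHAIN_APPROX_NONE)
    ce=proj(p,[x,y,zb+.02]); cs=[c for c in cs if cv2.contourArea(c)>150]
    c=max(cs,key=lambda c:cv2.contourArea(c)/(1+np.linalg.norm(c.mean(0)[0]-ce)/20)**3)
    M=np.zeros((480,640),np.uint8); cv2.drawContours(M,[c],-1,1,-1)
    K=4; x0,y0,w,h=cv2.boundingRect(c); x0-=15;y0-=15;w+=30;h+=30
    x0=max(x0,0);y0=max(y0,0);sub=M[y0:y0+h,x0:x0+w]
    Mb=cv2.resize(sub.astype(np.float32),None,fx=K,fy=K,interpolation=cv2.INTER_LINEAR)>.5
    def draw(v):
        R=Ro.from_euler("z",v[2],degrees=True); D=np.zeros(Mb.shape,np.uint8)
        for H in hulls:
            q=np.array([proj(p,R.apply(X)+[v[0],v[1],zb]) for X in H])
            q=((q-[x0,y0]+.5)*K-.5)*16
            cv2.fillConvexPoly(D,cv2.convexHull(q.round().astype(np.int32)),1,shift=4)
        return D>0
    def cost(u):
        D=draw([u[0]/1e3,u[1]/1e3,u[2]]); return 1-(D&Mb).sum()/(D|Mb).sum()
    best=min((minimize(cost,[x*1e3,y*1e3,yaw+d],method="Nelder-Mead",options=dict(initial_simplex=np.array([x*1e3,y*1e3,yaw+d])+np.array([[0,0,0],[8,0,0],[0,8,0],[0,0,8]]),xatol=.05,fatol=1e-5)) for d in(-8,0,8)),key=lambda o:o.fun)
    o=best.x; print(col,"xy mm",o[:2].round(2),"yaw",o[2].round(2),"cost",round(best.fun,4),"area",int(M.sum()),"flip180",round(cost([o[0],o[1],o[2]+180]),4))
    return o
if __name__=="__main__":
    a=sys.argv; p=r.get_image(a[1]); save(p,"f%d"%p["shot"])
    s=r.get_state(); print(round(s["t"],2),s["ee_pos"].round(4),s["ee_rot"].round(4))
    for i in range(2,len(a),4): fit(p,a[i],*[float(v) for v in a[i+1:i+4]])
E
python3 fit.py wrist blue .480 .004 8; python3 fit.py top blue .480 .004 8 orange .4516 .2116 107 white .491 -.234 -80
```

```text
3.17 [ 0.4618 -0.0048  0.2393] [-3.1414e+00  6.0000e-04  1.8838e+00]
blue xy mm [476.83   4.24] yaw 0.65 cost 0.0267 area 6224 flip180 0.1029
3.23 [ 0.4617 -0.0047  0.2393] [-3.1414e+00  4.0000e-04  1.8835e+00]Traceback (most recent call last):
  File "fit.py", line 37, in <module>
    for i in range(2,len(a),4): fit(p,a[i],*[float(v) for v in a[i+1:i+4]])
                                ~~~^^^^^^^^^^^^^^^^^^^^^^^^^^^^^^^^^^^^^^^^
  File "fit.py", line 17, in fit
    c=max(cs,key=lambda c:cv2.contourArea(c)/(1+np.linalg.norm(c.mean(0)[0]-ce)/20)**3)
ValueError: max() iterable argument is empty
```

>>> {"fn": "servo_tool", "kwargs": {
  "fingers": [85,85,85,85,85],
  "delta_pos": [
    [1.0,0.29,0],
    [1.0,0.29,0],
    [1.0,0.29,0],
    [1.0,0.29,0],
    [0,0,0]
  ],
  "delta_rot": [
    [0,0,0],
    [0,0,0],
    [0,0,0],
    [0,0,0],
    [0,0,0]
  ]
}}

```text
t: 3.85
ee_pos: [0.4564, 0.1643, 0.2392]
ee_rot: [3.142, -0.0, 1.888]
contact_force: [0.3, -0.6, 0.6]
opening: 0.995
gripper_force: 0.0
```

```bash
python3 w.py mid_tray .026; python3 fit.py wrist orange .4516 .2116 107
```

```text
3.9 [0.4564 0.163  0.2392] [-3.1411e+00  6.0000e-04  1.8868e+00]
[0.435 0.226 0.373] [ 0.1  -0.25 -0.96]
_mid 0.93 [322. 154.] [0.4475 0.2144 0.026 ]
_mid 0.25 [284. 353.] [0.4749 0.0008 0.026 ]
_key 0.87 [324. 100.] [0.4339 0.2596 0.026 ]
len 0.0472 yaw 106.8
4.05 [0.4564 0.1619 0.2391] [-3.1412e+00  5.0000e-04  1.8843e+00]
orange xy mm [448.57 215.75] yaw 108.13 cost 0.0456 area 6237 flip180 0.1146
```

```bash
python3 plan.py .4484 .2155 .10 108.0; python3 - <<'E'
from h import *
import cv2
p=cv2.imread("pics/w1.png");cv2.imwrite("pics/w1b.png",p)
E
```

```text
t 4.05 n 3
[[0.45, 0.08, 1.0], [0.44, 0.07, 1.0], [0.45, 0.08, 1.0]] [[0.0, 0.0, 0.0], [0.0, 0.0, 0.0], [0.0, 0.0, 0.0]]
```

>>> {"fn": "servo_tool", "kwargs": {
  "fingers": [85,85,85,85,85],
  "delta_pos": [
    [0.45,0.08,0.9],
    [0.45,0.08,0.9],
    [0.45,0.08,0.85],
    [0,0,0.85],
    [0,0,0]
  ],
  "delta_rot": [
    [0,0,0],
    [0,0,0],
    [0,0,0],
    [0,0,0],
    [0,0,0]
  ]
}}

```text
t: 4.68
ee_pos: [0.4462, 0.2154, 0.0964]
ee_rot: [-3.135, 0.001, 1.884]
contact_force: [-0.0, -0.5, -0.2]
opening: 0.996
gripper_force: 0.0
```

```bash
python3 fit.py wrist orange .4484 .2155 108; python3 plan.py .4484 .2155 .030 108 3
```

```text
4.72 [0.4478 0.2161 0.0985] [-3.1385e+00  5.0000e-04  1.8843e+00]
orange xy mm [448.59 215.75] yaw 108.14 cost 0.0379 area 16240 flip180 0.1121
t 4.72 n 3
[[-0.01, 0.0, 0.57], [0.0, 0.01, 0.57], [-0.01, 0.0, 0.57]] [[-0.01, 0.0, 0.0], [0.0, 0.0, 0.0], [-0.01, 0.0, 0.0]]
```

>>> {"fn": "servo_tool", "kwargs": {
  "fingers": [85,85,85,85,60],
  "delta_pos": [
    [0,0,0.6],
    [0,0,0.6],
    [0,0,0.5],
    [0,0,0],
    [0,0,0]
  ],
  "delta_rot": [
    [0,0,0],
    [0,0,0],
    [0,0,0],
    [0,0,0],
    [0,0,0]
  ]
}}

```text
t: 5.35
ee_pos: [0.4503, 0.2178, 0.0332]
ee_rot: [3.138, -0.0, 1.885]
contact_force: [-0.6, -0.8, -0.1]
opening: 0.814
gripper_force: 0.0
```

>>> {"fn": "servo_tool", "kwargs": {
  "fingers": [50,50,50,50,50],
  "delta_pos": [
    [0,0,0],
    [0,0,0],
    [0,0,0],
    [0,0,0],
    [0,0,0]
  ],
  "delta_rot": [
    [0,0,0],
    [0,0,0],
    [0,0,0],
    [0,0,0],
    [0,0,0]
  ],
  "newtons": 30
}}

```text
t: 5.98
ee_pos: [0.4502, 0.218, 0.0332]
ee_rot: [3.138, 0.0, 1.886]
contact_force: [-1.3, -0.9, 6.4]
opening: 0.646
gripper_force: 32.9
```

>>> {"fn": "servo_tool", "kwargs": {
  "fingers": [50,50,50,50],
  "delta_pos": [
    [0,0,-0.3],
    [0,0,-1],
    [0,0,-1],
    [0,0,-0.7]
  ],
  "delta_rot": [
    [0,0,0],
    [0,0,0],
    [0,0,0],
    [0,0,0]
  ]
}}

```text
t: 6.48
ee_pos: [0.4491, 0.2179, 0.1539]
ee_rot: [3.139, -0.0, 1.886]
contact_force: [-0.0, 0.3, -0.8]
opening: 0.648
gripper_force: 32.8
```

```bash
python3 plan.py .4784 .0042 .155 0.65 12
```

```text
t 6.47 n 12
[[-0.44, -0.08, 0.0], [-0.45, -0.01, 0.0], [-0.45, 0.06, 0.0], [-0.43, 0.13, 0.0], [-0.41, 0.19, 0.0]] [[0.0, 0.0, 0.9], [0.0, 0.0, 0.89], [0.0, 0.0, 0.9], [0.0, 0.0, 0.89], [0.0, 0.0, 0.9]]
[[-0.37, 0.25, 0.0], [-0.32, 0.31, -0.01], [-0.27, 0.36, 0.0], [-0.22, 0.39, -0.01], [-0.15, 0.42, 0.0]] [[0.0, 0.0, 0.89], [0.0, 0.0, 0.9], [0.0, 0.0, 0.89], [0.0, 0.0, 0.9], [0.0, 0.0, 0.89]]
[[-0.08, 0.44, -0.01], [-0.01, 0.46, 0.0]] [[0.0, -0.01, 0.9], [0.0, 0.0, 0.89]]
```

>>> {"fn": "servo_tool", "kwargs": {
  "fingers": [50,50,50,50,50],
  "delta_pos": [
    [-0.44,-0.08,0],
    [-0.45,-0.01,0],
    [-0.45,0.06,0],
    [-0.43,0.13,0],
    [-0.41,0.19,0]
  ],
  "delta_rot": [
    [0,0,0.9],
    [0,0,0.9],
    [0,0,0.9],
    [0,0,0.9],
    [0,0,0.9]
  ]
}}

```text
t: 7.1
ee_pos: [0.4602, 0.1277, 0.1518]
ee_rot: [3.141, -0.0, 1.096]
contact_force: [0.0, -0.7, -2.0]
opening: 0.648
gripper_force: 32.7
```

>>> {"fn": "servo_tool", "kwargs": {
  "fingers": [50,50,50,50,50],
  "delta_pos": [
    [-0.37,0.25,0],
    [-0.32,0.31,0],
    [-0.27,0.36,0],
    [-0.22,0.39,0],
    [-0.15,0.42,0]
  ],
  "delta_rot": [
    [0,0,0.9],
    [0,0,0.9],
    [0,0,0.9],
    [0,0,0.9],
    [0,0,0.88]
  ]
}}

```text
t: 7.72
ee_pos: [0.4719, 0.0391, 0.1518]
ee_rot: [-3.142, -0.0, 0.314]
contact_force: [-0.5, 0.6, -2.0]
opening: 0.651
gripper_force: 32.7
```

>>> {"fn": "servo_tool", "kwargs": {
  "fingers": [50,50,50,50],
  "delta_pos": [
    [-0.08,0.44,0],
    [-0.01,0.46,0],
    [0,0,0],
    [0,0,0]
  ],
  "delta_rot": [
    [0,0,0.88],
    [0,0,0.87],
    [0,0,0],
    [0,0,0]
  ]
}}

```text
t: 8.22
ee_pos: [0.477, 0.004, 0.1515]
ee_rot: [-3.141, -0.0, 0.015]
contact_force: [0.3, -0.9, -0.9]
opening: 0.648
gripper_force: 32.7
```

```bash
cat > b.py <<'E'
from fit import *
p=r.get_image("wrist"); save(p,"hold1"); s=r.get_state(); zt=s["ee_pos"][2]
print(s["ee_pos"].round(4),s["ee_rot"].round(4)); ex,ey,_=s["ee_pos"]
fit(p,"orange",ex-.0016,ey,0.65,zt-.0332)
E
python3 b.py; python3 plan.py .4784 .0042 .09 0.65 3
```

```text
[0.477  0.0042 0.1514] [-3.1412e+00  1.0000e-04  1.5200e-02]
orange xy mm [470.63   2.38] yaw 0.91 cost 0.1221 area 29284 flip180 0.1419
t 8.28 n 3
[[0.01, 0.0, 0.51], [0.01, 0.0, 0.51], [0.02, 0.0, 0.52]] [[0.0, 0.0, 0.01], [0.0, 0.0, 0.01], [0.0, 0.0, 0.0]]
```

View pics/hold1.png

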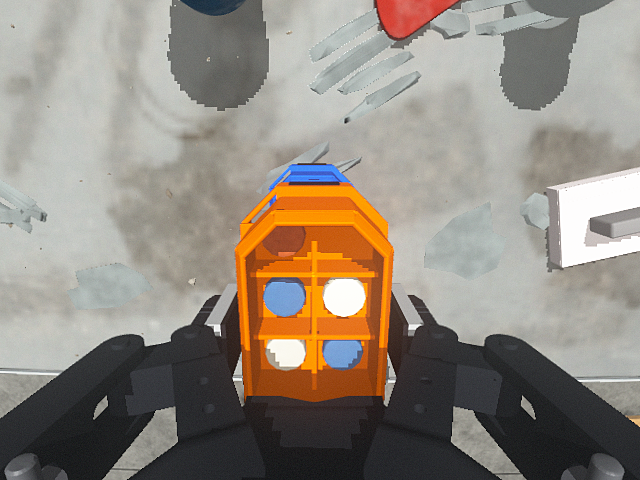

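The orange tray is held level with its chamfered end forward, at the same side as the blue tray's end at (313,165). I'll check the end positions against the projection and the colour boundary along the centre column.

```bash
python3 - <<'E'
from h import *
p=r.get_image("wrist"); s=r.get_state(); ex,ey,ez=s["ee_pos"]; print(s["ee_pos"].round(4),s["ee_rot"].round(4))
zb=ez-.0332; cx=ex-.0016
for n,X in dict(lip=(.040,0,.052),body47=(.043,0,.047),bodyledge=(.043,0,.0165),skirt16=(.047,0,.0165),skirt0=(.047,0,0)).items():
    print("orange",n,proj(p,[cx+X[0],ey+X[1],zb+X[2]]).round(1))
for n,z,x in (("skirt16",.0165,.047),("skirt0",0,.047),("lip",.052,.04)): print("blue",n,proj(p,[.4768+x,.0042,z]).round(1))
h=cv2.cvtColor(p["frame"],cv2.COLOR_RGB2HSV)
for c in (300,322): print([(i,*h[i,c]) for i in range(158,232,2)] if c==322 else "")
c=p["frame"][150:260,220:410]; cv2.imwrite("pics/crop1.png",cv2.resize(c[:,:,::-1],None,fx=4,fy=4))
E
```

```text
[0.477  0.0042 0.1514] [-3.1413e+00  1.0000e-04  1.5100e-02]
orange lip [309.8 226.9]
orange body47 [310.1 214.7]
orange bodyledge [310.9 199.7]
orange skirt16 [311.  190.1]
orange skirt0 [311.3 185.1]
blue skirt16 [312.4 165.5]
blue skirt0 [312.5 163.9]
blue lip [312.  180.8]

[(158, np.uint8(16), np.uint8(18), np.uint8(183)), (160, np.uint8(23), np.uint8(24), np.uint8(178)), (162, np.uint8(16), np.uint8(21), np.uint8(186)), (164, np.uint8(9), np.uint8(140), np.uint8(69)), (166, np.uint8(108), np.uint8(184), np.uint8(255)), (168, np.uint8(108), np.uint8(184), np.uint8(250)), (170, np.uint8(107), np.uint8(189), np.uint8(255)), (172, np.uint8(114), np.uint8(176), np.uint8(199)), (174, np.uint8(114), np.uint8(172), np.uint8(194)), (176, np.uint8(107), np.uint8(183), np.uint8(255)), (178, np.uint8(110), np.uint8(186), np.uint8(245)), (180, np.uint8(107), np.uint8(180), np.uint8(255)), (182, np.uint8(176), np.uint8(104), np.uint8(71)), (184, np.uint8(142), np.uint8(78), np.uint8(59)), (186, np.uint8(15), np.uint8(245), np.uint8(255)), (188, np.uint8(19), np.uint8(255), np.uint8(254)), (1
[... 368 characters left out ...]
8(13), np.uint8(244), np.uint8(229)), (206, np.uint8(13), np.uint8(233), np.uint8(230)), (208, np.uint8(13), np.uint8(238), np.uint8(230)), (210, np.uint8(18), np.uint8(255), np.uint8(255)), (212, np.uint8(18), np.uint8(255), np.uint8(254)), (214, np.uint8(17), np.uint8(255), np.uint8(253)), (216, np.uint8(17), np.uint8(255), np.uint8(253)), (218, np.uint8(17), np.uint8(255), np.uint8(253)), (220, np.uint8(18), np.uint8(255), np.uint8(253)), (222, np.uint8(21), np.uint8(255), np.uint8(255)), (224, np.uint8(15), np.uint8(255), np.uint8(251)), (226, np.uint8(10), np.uint8(217), np.uint8(169)), (228, np.uint8(12), np.uint8(243), np.uint8(198)), (230, np.uint8(12), np.uint8(231), np.uint8(199))]
```

View pics/crop1.png

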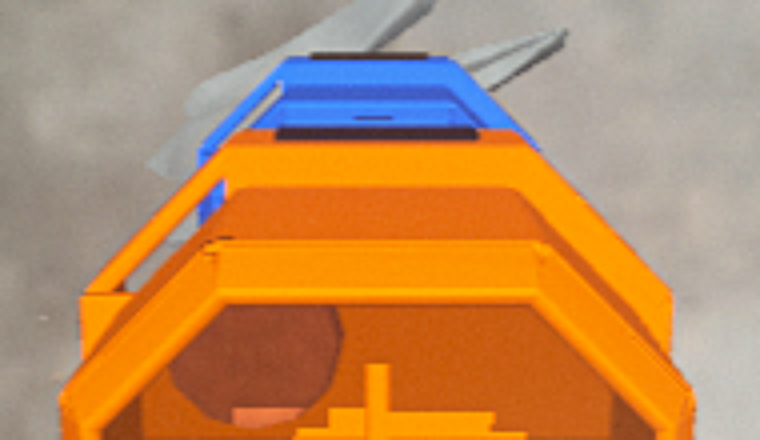

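Edges in the crop: orange skirt front about row 186 (columns 275–350, mid 312), blue front skirt about row 165 (290–331, mid 311). The two are aligned lengthwise; sideways, orange needs about 1–2 mm toward +y. I'll lower it and compare again close up.

>>> {"fn": "servo_tool", "kwargs": {
  "fingers": [50,50,50,50],
  "delta_pos": [
    [0,-0.03,0.65],
    [0,0,0.65],
    [0,0,0],
    [0,0,0]
  ],
  "delta_rot": [
    [0,0,0],
    [0,0,0],
    [0,0,0],
    [0,0,0]
  ]
}}

```text
t: 8.82
ee_pos: [0.4777, 0.0052, 0.1]
ee_rot: [-3.142, -0.001, 0.014]
contact_force: [-0.4, -1.0, -1.2]
opening: 0.65
gripper_force: 32.7
```

```bash
python3 - <<'E'
from h import *
p=r.get_image("wrist"); s=r.get_state(); ex,ey,ez=s["ee_pos"]; print(s["ee_pos"].round(4),s["ee_rot"].round(4))
zb=ez-.0332
for n,X in dict(body47=(.043,0,.047),bodyledge=(.043,0,.0165),skirt16=(.047,0,.0165)).items():
    print("orange",n,[proj(p,[ex+X[0],ey+y+.0007,zb+X[2]]).round(1).tolist() for y in (X[0]-.028,0)])
print("blue",[proj(p,[.4768+x,.0042+.0005,.0165]).round(1).tolist() for x in (.047,.048)],proj(p,[.5238,.0057,.0165]))
c=p["frame"][125:265,220:410]; cv2.imwrite("pics/crop2.png",cv2.resize(c[:,:,::-1],None,fx=4,fy=4))
E
```

```text
[0.4782 0.0051 0.1005] [ 3.1415e+00 -1.9000e-03  1.4000e-02]
orange body47 [[263.4, 208.4], [308.4, 208.9]]
orange bodyledge [[273.3, 194.5], [309.5, 195.0]]
orange skirt16 [[263.4, 184.8], [309.6, 185.3]]
blue [[312.7, 173.4], [312.7, 171.7]] [311.0169808 173.3342364]
```

View pics/crop2.png

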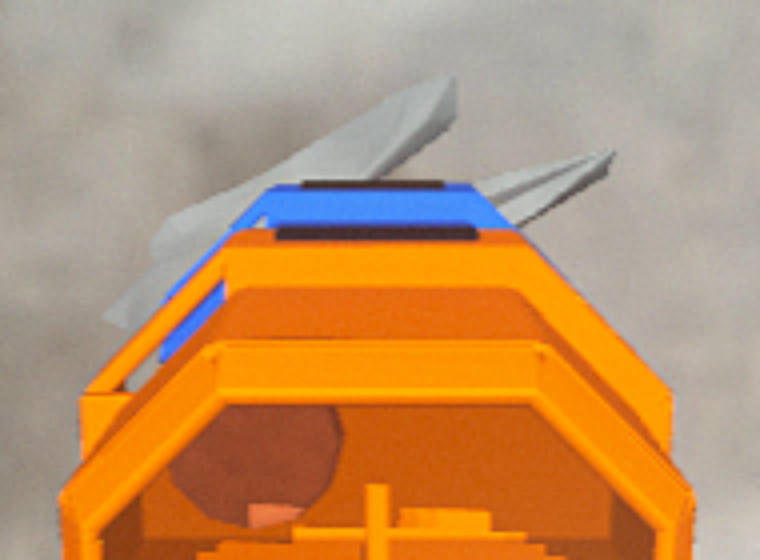

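Aligned within about 1 mm: orange front edge mid (313,185), blue (313,172). Lowering.

>>> {"fn": "servo_tool", "kwargs": {
  "fingers": [50,50,50,50],
  "delta_pos": [
    [0,-0.015,0.15],
    [0,0,0.2],
    [0,0,0.2],
    [0,0,0]
  ],
  "delta_rot": [
    [0,0,0],
    [0,0,0],
    [0,0,0],
    [0,0,0]
  ]
}}

```text
t: 9.38
ee_pos: [0.4762, 0.0055, 0.0761]
ee_rot: [-3.141, 0.002, 0.013]
contact_force: [-0.2, 1.0, -1.9]
opening: 0.649
gripper_force: 32.7
```

>>> {"fn": "servo_tool", "kwargs": {
  "fingers": [50,50,50],
  "delta_pos": [
    [0,0,0.1],
    [0,0,0.03],
    [0,0,0]
  ],
  "delta_rot": [
    [0,0,0],
    [0,0,0],
    [0,0,0]
  ]
}}

```text
t: 9.75
ee_pos: [0.4772, 0.0054, 0.0721]
ee_rot: [3.142, 0.0, 0.013]
contact_force: [-0.4, -0.1, -1.3]
opening: 0.648
gripper_force: 32.7
```

Almost seated (about 1 mm left). Releasing and moving straight up.

>>> {"fn": "servo_tool", "kwargs": {
  "fingers": [50,50,66,75,84],
  "delta_pos": [
    [0,0,0.03],
    [0,0,0],
    [0,0,0],
    [0,0,0],
    [0,0,0]
  ],
  "delta_rot": [
    [0,0,0],
    [0,0,0],
    [0,0,0],
    [0,0,0],
    [0,0,0]
  ]
}}

```text
t: 10.38
ee_pos: [0.4772, 0.0055, 0.0708]
ee_rot: [-3.142, -0.0, 0.013]
contact_force: [-0.2, -0.4, -0.3]
opening: 0.983
gripper_force: 0.0
```

>>> {"fn": "servo_tool", "kwargs": {
  "fingers": [85,85,85,85,85],
  "delta_pos": [
    [0,0,0],
    [0,0,-0.5],
    [0,0,-1],
    [0,0,-1],
    [0,0,-1]
  ],
  "delta_rot": [
    [0,0,0],
    [0,0,0],
    [0,0,0],
    [0,0,0],
    [0,0,0]
  ]
}}

```text
t: 11.0
ee_pos: [0.477, 0.0055, 0.212]
ee_rot: [-3.142, 0.0, 0.013]
contact_force: [0.7, 0.5, -0.5]
opening: 0.997
gripper_force: 0.0
```

```bash
python3 - <<'E'
from fit import *
p=r.get_image("side"); save(p,"side1")
for k,z in (("mid_tray_mid",.064),("mid_tray_key",.064)):
    for q in r.pinpoint(p,k)[:3]: print(k,round(q["p"],2),atz(p,q["position"],z).round(4))
for zb in (.038,.043,.05): fit(p,"orange",.477,.0045,.8,zb)
c=proj(p,[.48,0,.04]).astype(int); m=p["frame"][c[1]-50:c[1]+50,c[0]-60:c[0]+60]
cv2.imwrite("pics/crop3.png",cv2.resize(m[:,:,::-1],None,fx=5,fy=5))
E
python3 plan.py .49 -.19 .22 97 12
```

```text
mid_tray_mid 0.88 [ 0.4796 -0.0102  0.064 ]
mid_tray_mid 0.59 [0.458 0.378 0.064]
mid_tray_key 0.96 [0.4988 0.3987 0.064 ]
mid_tray_key 0.93 [0.526  0.0114 0.064 ]
mid_tray_key 0.71 [ 0.52   -0.1883  0.064 ]
orange xy mm [479.07   2.7 ] yaw 1.12 cost 0.0787 area 918 flip180 0.1594
orange xy mm [481.09   5.64] yaw 1.47 cost 0.0823 area 918 flip180 0.1639
orange xy mm [483.01   8.61] yaw 1.4 cost 0.0914 area 918 flip180 0.1665
t 11.15 n 12
[[0.02, 0.41, -0.01], [-0.04, 0.41, -0.01], [-0.1, 0.4, -0.01], [-0.15, 0.38, -0.01], [-0.2, 0.35, -0.01]] [[0.0, 0.0, -0.8], [0.0, 0.0, -0.8], [0.0, 0.0, -0.8], [0.0, 0.0, -0.8], [0.0, 0.0, -0.8]]
[[-0.25, 0.32, -0.01], [-0.29, 0.28, -0.02], [-0.33, 0.24, -0.01], [-0.36, 0.2, -0.02], [-0.38, 0.14, -0.02]] [[0.0, 0.0, -0.8], [0.01, 0.0, -0.8], [0.01, 0.0, -0.8], [0.0, 0.0, -0.81], [0.01, 0.0, -0.8]]
[[-0.4, 0.09, -0.01], [-0.4, 0.03, -0.02]] [[0.0, -0.01, -0.81], [0.01, 0.0, -0.8]]
```

View pics/crop3.png

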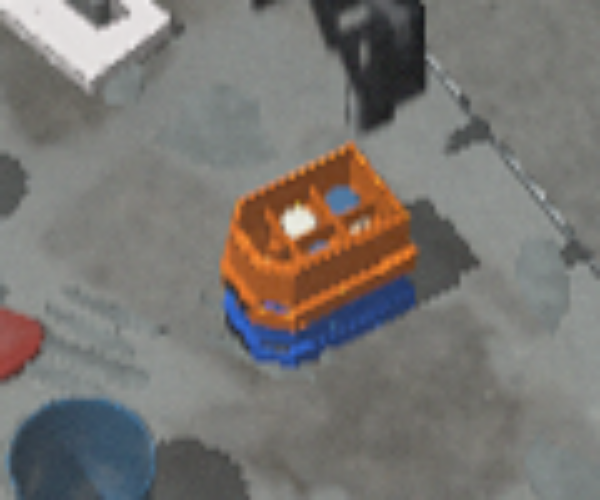

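Orange appears seated on the blue tray with chamfers matched (crop shows skirt over the rim). On to the lid.

>>> {"fn": "servo_tool", "kwargs": {
  "fingers": [85,85,85,85,85],
  "delta_pos": [
    [0.02,0.41,0],
    [-0.04,0.41,0],
    [-0.1,0.4,0],
    [-0.15,0.38,0],
    [-0.2,0.35,0]
  ],
  "delta_rot": [
    [0,0,-0.8],
    [0,0,-0.8],
    [0,0,-0.8],
    [0,0,-0.8],
    [0,0,-0.8]
  ]
}}

```text
t: 11.78
ee_pos: [0.4805, -0.0766, 0.2088]
ee_rot: [-3.139, 0.002, 0.716]
contact_force: [0.2, 0.5, 0.1]
opening: 0.996
gripper_force: 0.0
```

>>> {"fn": "servo_tool", "kwargs": {
  "fingers": [85,85,85,85,85],
  "delta_pos": [
    [-0.25,0.32,0],
    [-0.29,0.28,0],
    [-0.33,0.24,0],
    [-0.36,0.2,0],
    [-0.38,0.14,0]
  ],
  "delta_rot": [
    [0,0,-0.8],
    [0,0,-0.8],
    [0,0,-0.8],
    [0,0,-0.8],
    [0,0,-0.8]
  ]
}}

```text
t: 12.4
ee_pos: [0.4848, -0.1577, 0.2088]
ee_rot: [-3.138, -0.001, 1.414]
contact_force: [-0.6, -0.0, -0.0]
opening: 0.996
gripper_force: 0.0
```

>>> {"fn": "servo_tool", "kwargs": {
  "fingers": [85,85,85,85],
  "delta_pos": [
    [-0.4,0.09,0],
    [-0.4,0.03,0],
    [-0.8,0,0.8],
    [0,0,0]
  ],
  "delta_rot": [
    [0,0,-0.8],
    [0,0,-0.8],
    [0,0,0],
    [0,0,0]
  ]
}}

```text
t: 12.9
ee_pos: [0.4888, -0.2217, 0.1743]
ee_rot: [-3.135, -0.004, 1.687]
contact_force: [-0.1, 1.1, 0.4]
opening: 0.99
gripper_force: 0.0
```

```bash
python3 w.py lid .0285 lid1; python3 fit.py wrist white .491 -.234 -83
```

```text
12.95 [ 0.4896 -0.2212  0.1758] [-3.1366 -0.0036  1.687 ]
[ 0.482 -0.158  0.308] [ 0.04 -0.27 -0.96]
_mid 0.95 [316. 240.] [ 0.4905 -0.2357  0.0285]
_mid 0.93 [213. 364.] [ 0.4128 -0.3596  0.0285]
_key 0.72 [316. 292.] [ 0.4963 -0.2798  0.0285]
len 0.0444 yaw -82.5
13.1 [ 0.4915 -0.2211  0.1789] [-3.1414e+00 -5.0000e-04  1.6889e+00]
white xy mm [ 490.04 -236.81] yaw -76.34 cost 0.0319 area 7841 flip180 0.1136
```

View pics/lid1.png

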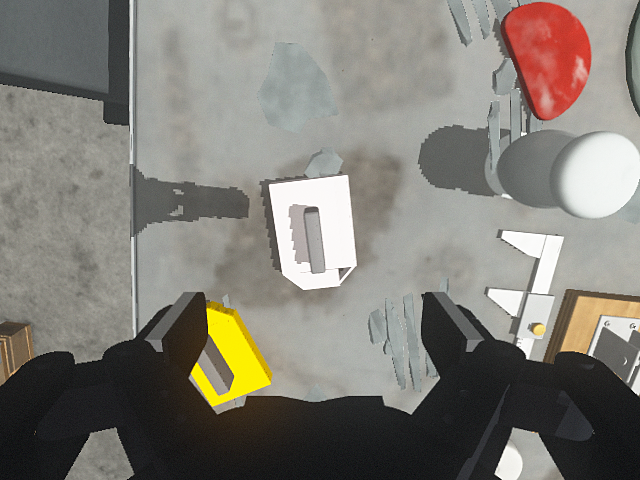

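Lid at pixel (313,232), chamfered end down at (320,285); the outline fit gives (0.490,-0.237), yaw -76.3°, which agrees with its tilt in the picture.

```bash
python3 plan.py .490 -.2368 .07 103.7 3
```

```text
t 13.1 n 3
[[-0.13, -0.03, 0.91], [-0.13, -0.03, 0.91], [-0.12, -0.04, 0.9]] [[0.0, 0.0, -0.23], [0.0, 0.0, -0.23], [0.0, 0.0, -0.23]]
```

>>> {"fn": "servo_tool", "kwargs": {
  "fingers": [85,85,85,70,60],
  "delta_pos": [
    [-0.13,-0.03,0.9],
    [-0.13,-0.03,0.9],
    [-0.12,-0.04,0.9],
    [0,0,0],
    [0,0,0]
  ],
  "delta_rot": [
    [0,0,-0.23],
    [0,0,-0.23],
    [0,0,-0.23],
    [0,0,0],
    [0,0,0]
  ]
}}

```text
t: 13.72
ee_pos: [0.4912, -0.2373, 0.0725]
ee_rot: [3.14, 0.001, 1.809]
contact_force: [0.3, 0.1, 0.9]
opening: 0.703
gripper_force: 0.0
```

```bash
python3 plan.py .490 -.2368 .030 103.7 2
```

```text
t 13.72 n 2
[[0.01, -0.01, 0.53], [0.01, -0.02, 0.53]] [[0.0, 0.0, 0.0], [0.01, 0.01, -0.01]]
```

>>> {"fn": "servo_tool", "kwargs": {
  "fingers": [60,50,40,30,20],
  "delta_pos": [
    [0,-0.02,0.53],
    [0,-0.01,0.53],
    [0,0,0],
    [0,0,0],
    [0,0,0]
  ],
  "delta_rot": [
    [0,0,0],
    [0,0,0],
    [0,0,0],
    [0,0,0],
    [0,0,0]
  ]
}}

```text
t: 14.35
ee_pos: [0.4902, -0.2382, 0.0302]
ee_rot: [3.139, 0.002, 1.809]
contact_force: [0.4, -0.2, 0.1]
opening: 0.233
gripper_force: 0.0
```

>>> {"fn": "servo_tool", "kwargs": {
  "fingers": [8,8,8,8,8],
  "delta_pos": [
    [0,0,0],
    [0,0,0],
    [0,0,0],
    [0,0,0],
    [0,0,0]
  ],
  "delta_rot": [
    [0,0,0],
    [0,0,0],
    [0,0,0],
    [0,0,0],
    [0,0,0]
  ],
  "newtons": 30
}}

```text
t: 14.98
ee_pos: [0.49, -0.2382, 0.03]
ee_rot: [3.14, 0.002, 1.809]
contact_force: [-1.2, -0.3, 5.9]
opening: 0.128
gripper_force: 31.9
```

>>> {"fn": "servo_tool", "kwargs": {
  "fingers": [8,8,8,8,8],
  "delta_pos": [
    [0,0,-0.3],
    [0,0,-1],
    [0,0,-1],
    [0,0,-1],
    [0,0,-0.2]
  ],
  "delta_rot": [
    [0,0,0],
    [0,0,0],
    [0,0,0],
    [0,0,0],
    [0,0,0]
  ]
}}

```text
t: 15.6
ee_pos: [0.4908, -0.2387, 0.1723]
ee_rot: [3.137, 0.004, 1.809]
contact_force: [0.6, 0.1, -0.3]
opening: 0.129
gripper_force: 30.9
```

```bash
python3 plan.py .4785 .0055 .165 180.75 10
```

```text
t 15.6 n 10
[[0.6, 0.11, 0.02], [0.58, 0.19, 0.02], [0.55, 0.27, 0.02], [0.51, 0.34, 0.01], [0.46, 0.41, 0.02]] [[0.0, 0.0, -0.77], [0.0, 0.0, -0.77], [0.0, 0.0, -0.77], [0.0, 0.01, -0.77], [0.0, 0.0, -0.77]]
[[0.4, 0.46, 0.02], [0.33, 0.51, 0.01], [0.26, 0.55, 0.02], [0.18, 0.59, 0.02], [0.1, 0.6, 0.01]] [[0.0, 0.01, -0.77], [0.0, 0.0, -0.77], [0.0, 0.01, -0.77], [0.0, 0.0, -0.77], [0.0, 0.01, -0.78]]
```

>>> {"fn": "servo_tool", "kwargs": {
  "fingers": [8,8,8,8,8],
  "delta_pos": [
    [0.6,0.11,0],
    [0.58,0.19,0],
    [0.55,0.27,0],
    [0.51,0.34,0],
    [0.46,0.41,0]
  ],
  "delta_rot": [
    [0,0,-0.77],
    [0,0,-0.77],
    [0,0,-0.77],
    [0,0,-0.77],
    [0,0,-0.77]
  ]
}}

```text
t: 16.23
ee_pos: [0.481, -0.1142, 0.1668]
ee_rot: [-3.141, -0.003, 2.485]
contact_force: [-1.5, 0.6, -0.9]
opening: 0.133
gripper_force: 30.9
```

>>> {"fn": "servo_tool", "kwargs": {
  "fingers": [8,8,8,8,8],
  "delta_pos": [
    [0.4,0.46,0],
    [0.33,0.51,0],
    [0.26,0.55,0],
    [0.18,0.59,0],
    [0.1,0.6,0]
  ],
  "delta_rot": [
    [0,0,-0.77],
    [0,0,-0.77],
    [0,0,-0.77],
    [0,0,-0.77],
    [0,0,-0.78]
  ]
}}

```text
t: 16.85
ee_pos: [0.4752, 0.0074, 0.1669]
ee_rot: [3.141, -0.003, -3.124]
contact_force: [-0.2, -0.0, -1.1]
opening: 0.135
gripper_force: 30.9
```

>>> {"fn": "servo_tool", "kwargs": {
  "fingers": [8,8],
  "delta_pos": [
    [0,0,0],
    [0,0,0]
  ],
  "delta_rot": [
    [0,0,0],
    [0,0,0]
  ]
}}

```text
t: 17.1
ee_pos: [0.476, 0.0062, 0.1676]
ee_rot: [-3.141, -0.002, -3.13]
contact_force: [-0.3, -0.1, -0.8]
opening: 0.13
gripper_force: 30.8
```

```bash
python3 plan.py .4785 .0055 .143 180.75 2
```

```text
t 17.1 n 2
[[-0.03, -0.01, 0.31], [-0.03, -0.01, 0.3]] [[0.0, 0.0, 0.0], [0.0, -0.01, -0.01]]
```

>>> {"fn": "servo_tool", "kwargs": {
  "fingers": [8,8,8,8],
  "delta_pos": [
    [-0.03,0.01,0.3],
    [-0.03,0.01,0.3],
    [0,0,0],
    [0,0,0]
  ],
  "delta_rot": [
    [0,0,0],
    [0,0,0],
    [0,0,0],
    [0,0,0]
  ]
}}

```text
t: 17.6
ee_pos: [0.4789, 0.0072, 0.1442]
ee_rot: [3.142, -0.001, -3.129]
contact_force: [-0.5, 0.7, -1.1]
opening: 0.132
gripper_force: 30.8
```

```bash
python3 - <<'E'
from h import *
p=r.get_image("wrist"); s=r.get_state(); ex,ey,ez=s["ee_pos"]; print(s["ee_pos"].round(4),s["ee_rot"].round(4))
zb=ez-.030; a=s["ee_rot"][2]+np.pi; R=Ro.from_euler("z",a)
P=lambda c,X:proj(p,np.array(c)+R.apply(X)).round(1).tolist()
L=[ex-.00135,ey,zb]; O=[.4772,.0055,.038]
for n,X in dict(back=(-.047,0,.0165),backL=(-.047,.032,.0165),backR=(-.047,-.032,.0165),backbot=(-.047,0,0)).items(): print("lid",n,P(L,X))
for n,X in dict(skback=(-.047,0,.0165),skL=(-.047,.032,.0165),skR=(-.047,-.032,.0165),lip=(-.040,0,.052),b47=(-.043,0,.047),b47L=(-.043,.028,.047),b47R=(-.043,-.028,.047)).items(): print("orange",n,P(O,X))
print("lid 1mm",np.subtract(P(L,(-.048,0,.0165)),P(L,(-.047,0,.0165))),"orange 1mm",np.subtract(P(O,(-.048,0,.0165)),P(O,(-.047,0,.0165))))
save(p,"hold2")
q=np.array(P(L,(-.047,0,.0165))).astype(int); y0=max(q[1]-70,0); print("crop origin",220,y0)
cv2.imwrite("pics/crop4.png",cv2.resize(p["frame"][y0:y0+150,220:420][:,:,::-1],None,fx=4,fy=4))
E
```

```text
[0.4792 0.0073 0.1446] [ 3.1416e+00  2.0000e-04 -3.1287e+00]
lid back [318.8, 186.0]
lid backL [397.9, 186.1]
lid backR [239.6, 186.2]
lid backbot [318.3, 181.2]
orange skback [314.2, 168.5]
orange skL [366.9, 168.5]
orange skR [261.5, 168.6]
orange lip [314.3, 187.9]
orange b47 [314.3, 180.9]
orange b47L [367.2, 180.9]
orange b47R [261.3, 181.0]
lid 1mm [ 0.  -2.5] orange 1mm [ 0.  -1.7]
crop origin 220 116
```

View pics/crop4.png

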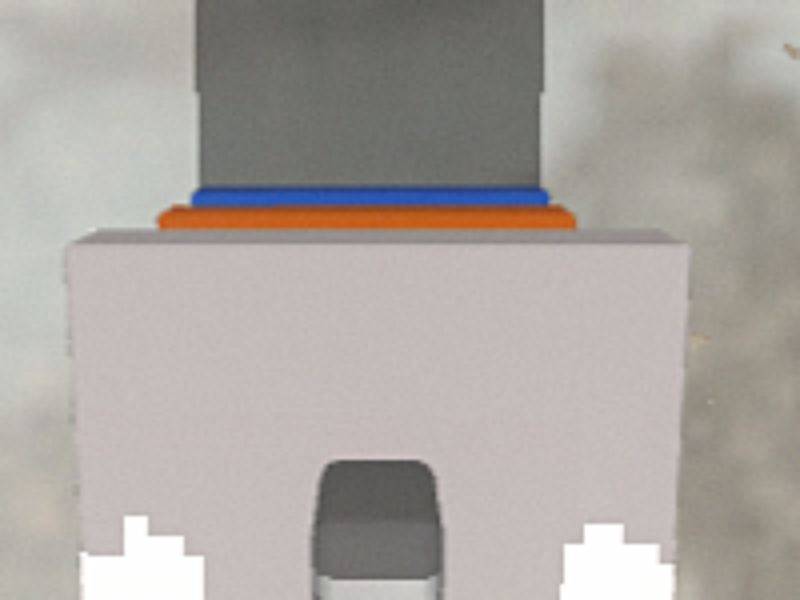

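Crop: lid rear edge at row about 177 (columns 237–392), the orange rear skirt just beyond it at row 168 (260–364), blue at row 163. So the lid sits a few mm rearward in the hand. I'll solve its in-hand pose from these corners.

```bash
python3 - <<'E'
from h import *
from scipy.optimize import least_squares
p=r.get_image("wrist"); s=r.get_state(); ex,ey,ez=s["ee_pos"]; print(s["ee_pos"].round(4),s["ee_rot"].round(4))
obs=[((-.047,-.032,.0165),(237,176.7)),((-.047,.032,.0165),(392,176.7)),((-.047,-.032,0),(243.7,173.5)),((-.047,.032,0),(386.8,173.5)),((-.025,-.005,.0405),(301,231)),((-.025,.005,.0405),(329,231))]
def f(v,n=6):
    R=Ro.from_euler("xyz",[0,v[3],s["ee_rot"][2]+np.pi])
    return np.concatenate([proj(p,R.apply(np.array(X)-[0,0,.04])+[v[0]/1e3,v[1]/1e3,v[2]/1e3+.04])-o for X,o in obs[:n]])
for n in (4,6):
    o=least_squares(f,[476,7,114,0],args=(n,),x_scale=[1,1,1,.02]); print(n,o.x.round(3),f(o.x,n).round(1))
P=lambda X:proj(p,Ro.from_euler("z",.013).apply(X)+[.4772,.0055,.038]).round(1)
print("orange bottom back",P((-.047,-.032,0)),P((-.047,.032,0)),"obs ~ (259.7,168) (364,168)")
print("blue bottom back",proj(p,[.4768-.047,.0042-.032,0]).round(1),proj(p,[.4768-.047,.0042+.032,0]).round(1),"obs ~(268,163) (357,163)")
E
```

```text
[0.4793 0.0073 0.1448] [-3.1416e+00  6.0000e-04 -3.1286e+00]
4 [ 4.74276e+02  5.72300e+00  1.12988e+02 -1.70000e-02] [-0.3  0.1  1.1 -0.   0.5  0.  -1.4 -0.1]
6 [ 4.69209e+02  5.64400e+00  1.17674e+02 -1.57000e-01] [ 0.3 -3.3  0.5 -3.4  1.1  2.1 -2.1  2.  -0.1  1.3  0.3  1.2]
orange bottom back [265.1 165.8] [363.2 165.7] obs ~ (259.7,168) (364,168)
blue bottom back [270.7 160.8] [355.7 161.8] obs ~(268,163) (357,163)
```

>>> {"fn": "servo_tool", "kwargs": {
  "fingers": [8,8,8,8],
  "delta_pos": [
    [-0.09,-0.04,0.2],
    [0,0,0.2],
    [0,0,0],
    [0,0,0]
  ],
  "delta_rot": [
    [0,0,0],
    [0,0,0],
    [0,0,0],
    [0,0,0]
  ]
}}

```text
t: 18.2
ee_pos: [0.4825, 0.0059, 0.1283]
ee_rot: [3.142, -0.0, -3.128]
contact_force: [-0.6, -0.3, -0.7]
opening: 0.136
gripper_force: 30.8
```

```bash
python3 - <<'E'
from h import *
p=r.get_image("wrist"); s=r.get_state(); ex,ey,ez=s["ee_pos"]; print(s["t"],s["ee_pos"].round(4),s["ee_rot"].round(4))
R=Ro.from_euler("z",.013)
P=lambda c,X:proj(p,np.array(c)+R.apply(X)).round(1).tolist()
L=[ex-.005,ey-.0015,ez-.0315]; O=[.4782,.0043,.038]
for z in (.0165,0): print("lid",z,P(L,(-.047,-.032,z)),P(L,(-.047,.032,z)))
for z in (.0165,0): print("orange",z,P(O,(-.047,-.032,z)),P(O,(-.047,.032,z)))
h=cv2.cvtColor(p["frame"],cv2.COLOR_RGB2HSV)
c=312; print("col",[(i,h[i,c].tolist()) for i in range(158,186)])
og=cv2.inRange(h,(3,150,60),(22,255,255)); bl=cv2.inRange(h,(105,120,60),(125,255,255))
for n,m in(("og",og),("bl",bl)):
    for i in range(158,186):
        w=np.where(m[i,200:430])[0]
        if len(w)>20: print(n,i,w.min()+200,w.max()+200)
E
```

```text
18.25 [0.4827 0.0059 0.1285] [ 3.1416  0.     -3.1284]
lid 0.0165 [236.2, 176.3] [393.8, 176.3]
lid 0 [243.7, 172.5] [386.0, 172.4]
orange 0.0165 [257.7, 166.3] [371.4, 166.2]
orange 0 [261.8, 164.1] [367.2, 164.1]
col [(158, [102, 29, 115]), (159, [114, 150, 119]), (160, [111, 194, 166]), (161, [110, 190, 177]), (162, [110, 202, 188]), (163, [122, 66, 112]), (164, [10, 193, 147]), (165, [12, 219, 190]), (166, [11, 210, 197]), (167, [12, 217, 194]), (168, [12, 213, 196]), (169, [11, 213, 195]), (170, [11, 206, 198]), (171, [12, 218, 198]), (172, [11, 224, 191]), (173, [11, 68, 153]), (174, [165, 10, 150]), (175, [176, 14, 151]), (176, [15, 17, 146]), (177, [5, 15, 193]), (178, [0, 8, 190]), (179, [9, 13, 199]), (180, [3, 16, 195]), (181, [7, 17, 197]), (182, [3, 13, 195]), (183, [3, 12, 193]), (184, [5, 15, 192]), (185, [12, 17, 195])]
og 164 262 366
og 165 259 368
og 166 258 369
og 167 258 369
og 168 258 369
og 169 258 369
og 170 258 369
og 171 258 369
og 172 258 369
bl 159 270 358
bl 160 268 361
bl 161 267 361
bl 162 267 361
```

Orange and lid now agree within 0.6 mm. Lowering.

>>> {"fn": "servo_tool", "kwargs": {
  "fingers": [8,8,8,8,8],
  "delta_pos": [
    [-0.01,0,0.1],
    [0,0,0.12],
    [0,0,0.1],
    [0,0,0.1],
    [0,0,0]
  ],
  "delta_rot": [
    [0,0,0],
    [0,0,0],
    [0,0,0],
    [0,0,0],
    [0,0,0]
  ]
}}

```text
t: 18.88
ee_pos: [0.4826, 0.0059, 0.1111]
ee_rot: [3.142, -0.001, -3.128]
contact_force: [1.1, 0.4, -2.0]
opening: 0.133
gripper_force: 30.8
```

>>> {"fn": "servo_tool", "kwargs": {
  "fingers": [8,8,8],
  "delta_pos": [
    [0,0,0.06],
    [0,0,0.05],
    [0,0,0]
  ],
  "delta_rot": [
    [0,0,0],
    [0,0,0],
    [0,0,0]
  ]
}}

```text
t: 19.25
ee_pos: [0.4829, 0.0059, 0.1071]
ee_rot: [3.142, -0.0, -3.128]
contact_force: [-0.5, -0.3, -1.5]
opening: 0.127
gripper_force: 30.8
```

>>> {"fn": "servo_tool", "kwargs": {
  "fingers": [8,8,8],
  "delta_pos": [
    [0,0,0.03],
    [0,0,0],
    [0,0,0]
  ],
  "delta_rot": [
    [0,0,0],
    [0,0,0],
    [0,0,0]
  ]
}}

```text
t: 19.62
ee_pos: [0.4833, 0.0059, 0.1067]
ee_rot: [-3.142, 0.0, -3.128]
contact_force: [-2.0, 0.2, 5.9]
opening: 0.131
gripper_force: 31.7
```

Contact at the expected seated height. Releasing and retreating.

>>> {"fn": "servo_tool", "kwargs": {
  "fingers": [14,20,30,40,50],
  "delta_pos": [
    [0,0,0],
    [0,0,0],
    [0,0,0],
    [0,0,0],
    [0,0,0]
  ],
  "delta_rot": [
    [0,0,0],
    [0,0,0],
    [0,0,0],
    [0,0,0],
    [0,0,0]
  ]
}}

```text
t: 20.25
ee_pos: [0.483, 0.0059, 0.106]
ee_rot: [3.142, -0.0, -3.128]
contact_force: [0.9, 0.7, -0.4]
opening: 0.585
gripper_force: 0.0
```

>>> {"fn": "servo_tool", "kwargs": {
  "fingers": [50,50,50,50,50],
  "delta_pos": [
    [0,0,-0.5],
    [0,0,-1],
    [0,0,-1],
    [0,-0.6,-0.5],
    [0,0,0]
  ],
  "delta_rot": [
    [0,0,0],
    [0,0,0],
    [0,0,0],
    [0,0,0],
    [0,0,0]
  ]
}}

```text
t: 20.88
ee_pos: [0.4849, -0.019, 0.2284]
ee_rot: [-3.141, 0.005, -3.13]
contact_force: [-0.4, 0.3, 0.2]
opening: 0.585
gripper_force: 0.0
```

```bash
python3 - <<'E'
from fit import *
p=r.get_image("side"); save(p,"side2")
for zb in (.076,.081): fit(p,"white",.478,.0045,.8,zb)
c=proj(p,[.48,0,.06]).astype(int); a=p["frame"][c[1]-45:c[1]+45,c[0]-60:c[0]+60]
q=r.get_image("wrist"); save(q,"w9"); print(r.get_state()["ee_pos"],r.get_state()["contact_force"])
b=cv2.resize(q["frame"],(400,300))
a=cv2.resize(a,(400,300),interpolation=cv2.INTER_CUBIC)
cv2.imwrite("pics/end.png",np.hstack([a,b])[:,:,::-1])
E
```

```text
white xy mm [477.02  -3.  ] yaw 2.65 cost 0.2116 area 657 flip180 0.2501
white xy mm [480.14   2.69] yaw 3.24 cost 0.2182 area 657 flip180 0.2545
[ 0.48298405 -0.01796279  0.22551434] [-0.44142348  0.14227088  0.18846148]
```

View pics/end.png

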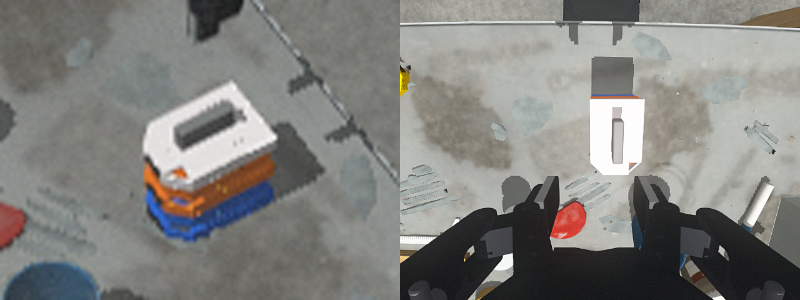

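The side crop shows three layers evenly stacked with chamfers on the same side, and the gripper clear. The release height (0.1067 − 0.030 ≈ 0.077 m) matches the seated 0.076 m. Handing in.

```bash
python3 -c "
from station import r
print(r.job_done())"
```

```text
the job is handed in; nothing more can be done
None
```

I stacked the trays and lid with the chamfers matched and handed the job in at about 21 s; no verdict came back, but both the release height (77 mm against 76 mm seated) and the last pictures show the orange tray and lid fully down, the gripper clear, and no contact with the beaker or spindle at any point.

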